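Release the green stone ball from its lever dispenser

TASK

A customer wants the dark green stone ball: with the fingertips, press down the orange pad of the lever on the dispenser that holds it, so that the lever's other end lifts the gate, and keep it down until the ball has rolled into the catch tray. Then let the lever come back up so that its gate is shut again. Lift nothing by hand and do not touch the balls; leave the pink ball shut in behind its gate and the jars and loose stones where they are.

Things in the scene. Friction and masses are not known exactly. Their poses are not given: they have to be found in the camera images.
- green_dispenser: Dispenser with the dark green ball (the two are alike but for the ball): wooden base 330 x 100 x 10 mm fixed to the table, from x=-148 to +182 mm. Origin on its underside; x downhill along it, roughly away from the robot, y left, z up. Rocking lever on its left (y=+25), sloping wooden run for the ball on its right (y=-22), catch tray at its far end. Fixed parts reach z=86 at most.
- green_pad (a point): Orange press pad, 34 x 30 x 5 mm, on the robot-side end of this lever. Origin: centre of its top face, at rest x=-125, y=25, z=84 mm of the dispenser. Its middle pushed straight down 30 mm lets the ball pass; about 40 mm is the stop. A spring resists with 2 to 5 N and lifts it again. Going down, it tilts robot-side end lower and shifts 4 mm to the pivot.
- green_pivot (a point): Pivot of this lever between two metal cheeks, 80 mm from the pad and 100 mm from the gate, 75 mm above the table. The aluminium lever lies level along the dispenser's x at rest.
- green_gate (a point): Middle of the lower edge of this lever's orange gate plate (34 mm wide, 43 mm high), 34 mm above the table when shut, across the run at x=+55, y=-22 mm of the dispenser. It rises as the pad goes down, to about 85 mm at the stop (the lever's end to about 130 mm).
- green_lever (a joint): Angle of the green ball's lever, rad: 0 at rest (gate down, shut), grows as the pad is pressed, stop at 0.5. The ball passes under the gate from about 0.25 on.
- green_ball: Polished dark green stone ball, 32 mm across, about 45 g, loose; origin at its centre. It starts against the uphill side of its gate, at x=+37, y=-22, z=49 mm of its dispenser, and rolls into the blue-floored catch tray within a second once the gate is up, to rest near x=+158. The tray inside runs from x=87 to 174 and y=-45 to +1 mm; its walls are 44 mm high.
- pink_dispenser: Dispenser with the pale pink ball (the two are alike but for the ball): wooden base 330 x 100 x 10 mm fixed to the table, from x=-148 to +182 mm. Origin on its underside; x downhill along it, roughly away from the robot, y left, z up. Rocking lever on its left (y=+25), sloping wooden run for the ball on its right (y=-22), catch tray at its far end. Fixed parts reach z=86 at most.
- pink_pad (a point): Orange press pad, 34 x 30 x 5 mm, on the robot-side end of this lever. Origin: centre of its top face, at rest x=-125, y=25, z=84 mm of the dispenser. Its middle pushed straight down 30 mm lets the ball pass; about 40 mm is the stop. A spring resists with 2 to 5 N and lifts it again. Going down, it tilts robot-side end lower and shifts 4 mm to the pivot.
- pink_pivot (a point): Pivot of this lever between two metal cheeks, 80 mm from the pad and 100 mm from the gate, 75 mm above the table. The aluminium lever lies level along the dispenser's x at rest.
- pink_gate (a point): Middle of the lower edge of this lever's orange gate plate (34 mm wide, 43 mm high), 34 mm above the table when shut, across the run at x=+55, y=-22 mm of the dispenser. It rises as the pad goes down, to about 85 mm at the stop (the lever's end to about 130 mm).
- pink_lever (a joint): Angle of the pink ball's lever, rad: 0 at rest (gate down, shut), grows as the pad is pressed, stop at 0.5. The ball passes under the gate from about 0.25 on.
- pink_ball: Polished pale pink stone ball, 32 mm across, about 45 g, loose; origin at its centre. It starts against the uphill side of its gate, at x=+37, y=-22, z=49 mm of its dispenser, and rolls into the blue-floored catch tray within a second once the gate is up, to rest near x=+158. The tray inside runs from x=87 to 174 and y=-45 to +1 mm; its walls are 44 mm high.
- gem_jar: Small round black gem jar with a blue stone in it, 33 mm across, 22 mm high, loose on the table, a bystander. Origin: centre of its underside.
- small_jar: Small round black gem jar with a green stone in it, 33 mm across, 22 mm high, loose on the table, a bystander. Origin: centre of its underside.
- dark_stone: Olive-grey polished palm stone, 48 x 48 x 20 mm, loose on the table, a bystander. Origin: centre of its underside.
- rose_stone: Pink-brown veined palm stone, 46 x 33 x 21 mm, loose on the table, a bystander. Origin: centre of its underside.

How it is judged:
By the outcome, as a careful person would: the job done as asked, in the order asked, and still so for the second after the job is handed in, with the robot touching nothing.
It also fails if it takes over 32 s, if anything falls off the work surface, if the arm or the gripper's body presses on something with over 40 N, if the wrist force passes 120 N, or if a joint passes its speed limit or range.

ROBOT

A 6-joint arm with a two-finger parallel gripper is mounted at the origin on a cart in front of the work surface, level with it; the furniture and walls round the work are solid. World frame = base frame: x ahead of the robot, y to its left, z up, the work surface at z = 0. Lengths are in mm, angles in rad, forces in N, time in s.
With the tool pointing down it reaches from about 300 to 775 mm from the base axis. Payload 14.6 kg.
Tool frame: the origin (TCP) lies between the finger pads; the fingertips stand 11 mm ahead of it and the grasp point (between the pads) lies 8 mm behind it; z points along the fingers, y is the line along which they close (so a half turn about z gives the same grasp; the last joint's range is limited). The gripper opens to 94 mm and grips with 3 to 60 N. Pads are 16 mm wide; open, the fingers measure 119 mm over their backs; the gripper's body (75 mm by 177 mm) begins 78 mm behind the grasp point.
Start: joints at [-1.371, 0.3, 1.521, -0, 1.321, -0.067], TCP at [144.999, -530.532, 216.446] pointing down, gripper open.
Joint ranges: [-3.03, 3.03], [-0.79, 2.21], [0.23, 2.52], [-1.04, 4.18], [0, 3.07], [-2.55, 2.55]. Speed limits (rad/s): [2.22, 2.22, 2.57, 3.14, 3.14, 3.14].

INTERFACE

Orientations are given as [roll, pitch, yaw] about the fixed x, y, z axes, in that order (R = Rz(yaw) Ry(pitch) Rx(roll)).
In Python, from cell import manip gives the robot as it stands. The module is installed in compiled form; this text tells all that it offers.
- The arm moves only by the tool arm_command, never from a script. Its argument "rows" is one flat list of numbers, 5 for each row, row after row: the shift along the world's x, y, z in mm, then the turn about the world's z in degrees, then the finger opening in mm, from 0 to 94. In form: [dx, dy, dz, twist, jaw, dx, dy, dz, twist, jaw, ...]. A call has 1 to 5 rows; each row shifts and turns the commanded pose from where the row before left it; what a row does not reach is not made up. A row lasts 1/8 s, in which the tool goes at most 62.5 mm and 10.7 degrees, less where a joint would pass 70% of its speed; a pose out of reach is approached as far as the arm can. A call is refused whole if a number of a shift passes 62.5 or a number of a turn 10.7, either way. A call with a gripper value outside its range is refused whole. The fingers move at their own pace and stop on an object; "newtons" is the grip in N (left out, the last holds). Time passes only in rows, so rows that do not move let the fingers close. It gives the time, the measured TCP pose, the force and the opening at its end, in the units of the state.
- manip.read_state(): the state, without advancing time (a new reading comes with each control period).
- manip.camera(name): name is "side" or "top"; returns a dict with "image" (384x512x3 uint8, blue, green, red), "z_map" (384x512 float32, mm along the optical axis (not along the pixel's ray), 0 where there is no reading), "fx", "fy", "cx", "cy" (pixels), "D" ([k1, k2, p1, p2, k3] as OpenCV has them; the pictures are not rectified), "pose" (4x4, takes a point from camera to world coordinates). Camera axes: x right, y down, z forward; pixel columns grow to the right and rows downward; lengths in mm; the calibration is good to about 2 mm. A picture is of the moment at which its call begins.
- manip.sign_off(): hands the job in, once; it reports no verdict.
The state is a dict: "clock": time; "joints": joint angles; "qd": joint speeds; "effort": joint torques, N m; "eef_pos": TCP position; "eef_rot": TCP orientation; "wrist_force": force on the tool from outside, world axes, zero at the start; "moment": the same for the moment, N m; "finger_gap": finger opening in mm.
Only numpy, scipy, OpenCV 4.12 (cv2) and the standard library are available. Lean on these libraries where they do the work, as an engineer would, in place of code of your own. Each camera call takes 0.05 s, during which the arm holds its last target. There are 200 camera calls.

## Working session

There is one attempt and no reset: what is moved stays moved. The work goes in short steps, Python scripts to look and compute and a tool call to move; the robot and the scene stay as the last step left them, time stands still between calls to the robot, and variables do not carry over. Pictures are saved under pics/ and viewed, on a budget of 10 in all, crops included, one or two more only if the job needs it, and the job is handed in when it is done.

Besides the shell and the picture viewer there is one more tool, called after ">>>" as name(argument=value, ...) on one line, values as JSON. arm_command: Moves the arm, as the interface text tells. Its arguments: {"type":"object","properties":{"rows":{"type":"array","items":{"type":"number"}},"newtons":{"type":"number"}},"required":["rows"]}

```bash
mkdir -p pics
cat > h.py <<'E'
import numpy as np, cv2
from cell import manip
def shot(n,f):
    c=manip.camera(n); cv2.imwrite(f'pics/{f}.png',c['image']); np.savez(f'pics/{f}.npz',**c); return c
def ray(c,uv):
    K=np.array([[c['fx'],0,c['cx']],[0,c['fy'],c['cy']],[0,0,1.]])
    p=cv2.undistortPoints(np.array(uv,float).reshape(-1,1,2),K,np.array(c['D'],float)).reshape(-1,2)
    d=np.c_[p,np.ones(len(p))]@c['pose'][:3,:3].T
    return c['pose'][:3,3],d
def onz(c,uv,z):
    o,d=ray(c,uv); return o+d*((z-o[2])/d[:,2])[:,None]
def depth(c,uv):
    o,d=ray(c,uv); z=np.array([c['z_map'][int(v),int(u)] for u,v in uv]); return o+d*z[:,None]
E
python3 - <<'E'
from h import *
print(manip.read_state())
a=shot('top','t0');b=shot('side','s0')
cv2.imwrite('pics/both0.png',cv2.resize(np.hstack([a['image'],b['image']]),(800,300)))
for n,c in(('top',a),('side',b)):
    print(n,c['pose'].round(2).tolist())
    h=cv2.cvtColor(c['image'],cv2.COLOR_BGR2HSV)
    m=cv2.inRange(h,(5,150,120),(20,255,255))
    k,l,s,ce=cv2.connectedComponentsWithStats(m)
    for i in range(1,k):
        if s[i,4]>25: print(s[i],ce[i].round(1),onz(c,[ce[i]],84).round(1)[0],depth(c,[ce[i]]).round(1)[0])
E
```

```text
{'clock': 0.0, 'joints': array([-1.37060526e+00,  3.00459097e-01,  1.52158859e+00,  3.27464446e-06,
        1.32067077e+00, -6.65738948e-02]), 'qd': array([ 2.10938608e-03, -1.32042601e-03, -5.31064366e-05, -4.22969504e-04,
       -5.47939896e-04,  8.89691289e-04]), 'effort': array([-1.91110121e-03, -5.31809235e+01, -3.52733588e+01,  7.07719359e-02,
        2.44157261e-02, -8.48927789e-05]), 'eef_pos': array([ 144.94953839, -530.30111845,  215.88972213]), 'eef_rot': array([-3.14046955e+00, -7.80588070e-05,  2.66764105e-01]), 'wrist_force': array([ 0.01681042,  0.29210604, -0.38224899]), 'moment': array([-0.01379732,  0.02222921,  0.00962377]), 'finger_gap': 93.82639756262797}
top [[0.01, -1.0, 0.09, 440.44], [-1.0, -0.01, 0.01, 5.27], [-0.01, -0.09, -1.0, 1546.28], [0.0, 0.0, 0.0, 1.0]]
[200 106  15  25 170] [206.8 117.1] [811.5 154.7  84. ] [830.2 162.3  10.6]
[278 151   8  12  35] [281.8 155.6] [687.3 -88.8  84. ] [699.5 -93.4  11.6]
[280 158   9  45  83] [283.8 180.9] [605.6 -95.3  84. ] [ 613.7 -100.1   12.9]
[179 177  22  25 236] [192.8 190.9] [571.  195.3  84. ] [578.1 205.5   
[... 205 characters left out ...]
3 -123.8   84. ] [ 462.4 -130.5    7.7]
side [[-1.0, -0.03, 0.1, 447.61], [-0.1, 0.48, -0.87, 1091.15], [-0.02, -0.88, -0.48, 686.63], [0.0, 0.0, 0.0, 1.0]]
[293 167  14   8  38] [301.1 169.7] [ 440.4 -151.5   84. ] [ 440.4 -151.7   83.9]
[280 184  26   9 127] [293.2 189.2] [461.1 -26.7  84. ] [ 462.7 -161.9   11.1]
[240 191  28   4  65] [253.5 192.4] [569.   -2.3  84. ] [ 584.4 -140.4    7.9]
[199 194 109  10 243] [250.3 199.4] [573.9  36.6  84. ] [590.  -97.3   7.5]
[234 234  17  13  74] [242.6 239.9] [571.9 225.7  84. ] [572.4 221.9  81.4]
[128 243 133  32 621] [210.9 259.8] [631.7 305.   84. ] [652.3 216.9  16.5]
[171 246  33   9 111] [187.9 250.2] [689.6 273.2  84. ] [718.4 176.   12.4]
```

View pics/t0.png

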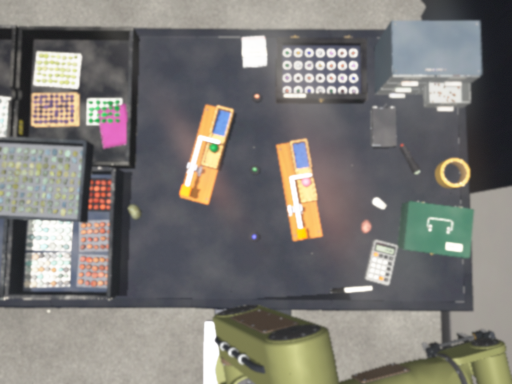

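View pics/s0.png

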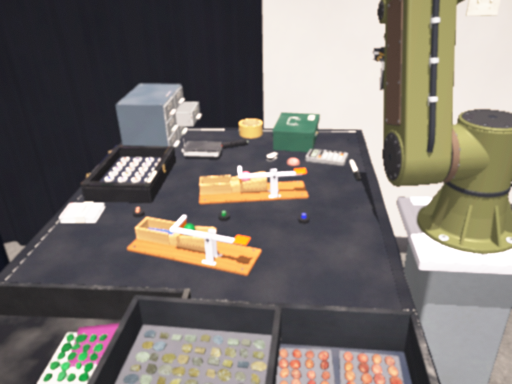

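The green dispenser is the left one: ball at about (214,148) in the top view, tray at the far end near (222,120). The pink one is at about (300,190). I'll enlarge the green one.

Run:
```python
from h import *
a=dict(np.load('pics/t0.npz'));b=dict(np.load('pics/s0.npz'))
A=cv2.resize(a['image'][95:215,165:245],(400,600),interpolation=cv2.INTER_CUBIC)
B=cv2.resize(b['image'][205:285,120:270],(400,213),interpolation=cv2.INTER_CUBIC)
o=np.zeros((600,800,3),np.uint8);o[:,:400]=A;o[:213,400:]=B;cv2.imwrite('pics/crop0.png',o)
h=cv2.cvtColor(a['image'],cv2.COLOR_BGR2HSV)
m=cv2.inRange(h,(3,90,90),(28,255,255));m[:,:170]=0;m[:,245:]=0;m[:95]=0;m[215:]=0
# base outline at z=10 by min-area rect (incl. everything)
m2=cv2.morphologyEx(m,cv2.MORPH_CLOSE,np.ones((9,9)))
c=max(cv2.findContours(m2,0,2)[0],key=cv2.contourArea)
r=cv2.minAreaRect(c);print(r);bx=cv2.boxPoints(r);print(bx.round(1));print(onz(a,bx,10).round(1))
h=cv2.cvtColor(b['image'],cv2.COLOR_BGR2HSV)
m=cv2.inRange(h,(5,200,180),(18,255,255))
print('side pad',[ (h[y,x].tolist()) for x,y in((242,240),(200,262))])
g=cv2.inRange(cv2.cvtColor(a['image'],cv2.COLOR_BGR2HSV),(55,120,30),(85,255,200));k,l,s,ce=cv2.connectedComponentsWithStats(g)
for i in range(1,k):
    if 8<s[i,4]<300:print('green',s[i],ce[i],onz(a,[ce[i]],49))
```

```text
((205.95770263671875, 152.98846435546875), (33.065086364746094, 99.98460388183594), 15.255120277404785)
[[176.9 196.9]
 [203.2 100.4]
 [235.1 109.1]
 [208.8 205.6]]
[[557.  258.1  10. ]
 [888.5 175.8  10. ]
 [859.   66.4  10. ]
 [528.7 150.6  10. ]]
side pad [[23, 227, 255], [19, 136, 253]]
green [210 144   7   7  27] [213.74074074 147.2962963 ] [[719.20171962 133.73639661  49.        ]]
```

View pics/crop0.png

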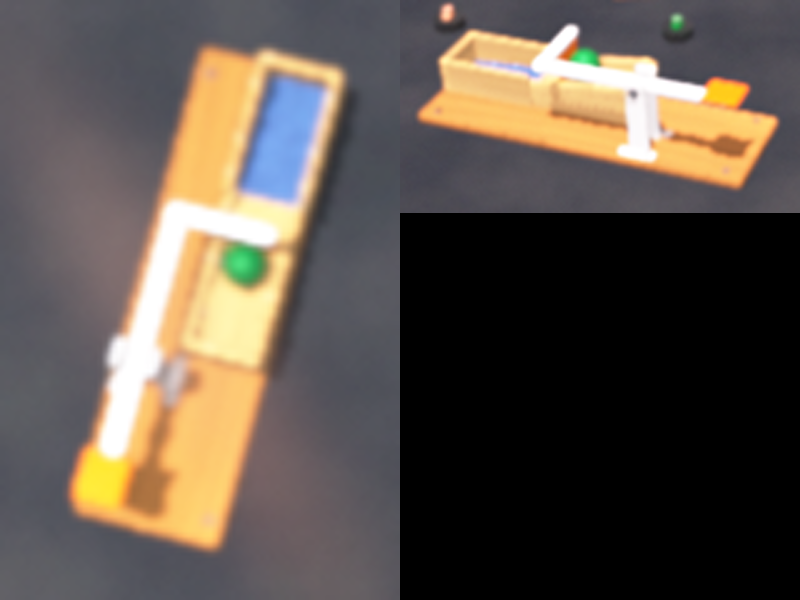

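Run:
```python
from h import *
a=dict(np.load('pics/t0.npz'));b=dict(np.load('pics/s0.npz'))
P=onz(a,[(184.9,189.9)],84)[0];Q=onz(b,[(241.6,239.6)],84)[0]
B=onz(a,[(213.2,147.2)],52)[0]
C=onz(a,[(165+72/5-.5,95+513/5-.5),(165+220/5-.5,95+549/5-.5),(165+200/5-.5,95+46/5-.5)],10)
print('pad top/side',P,Q,'ball',B,'corners',C)
print(depth(a,[(185,190)]),depth(b,[(242,240)]))
src=np.array([[-125,25],[37,-22],[-148,50],[-148,-50],[182,50.]]);dst=np.vstack([P[:2],B[:2],C[:,:2]])
s=src-src.mean(0);d=dst-dst.mean(0)
yaw=np.arctan2((s[:,0]*d[:,1]-s[:,1]*d[:,0]).sum(),(s*d).sum())
R=np.array([[np.cos(yaw),-np.sin(yaw)],[np.sin(yaw),np.cos(yaw)]]);t=dst.mean(0)-R@src.mean(0)
print('yaw deg',np.degrees(yaw),'t',t,'res',(dst-src@R.T-t).round(1).tolist(),'pad',R@[-125,25]+t, 'press pt', R@[-123,25]+t)
```

```text
pad top/side [573.96882672 220.743422    84.        ] [574.42861646 224.7160262   84.        ] ball [718.95006442 135.26628788  52.        ] corners [[556.3069146  251.24002673  10.        ]
 [532.9734831  151.52039634  10.        ]
 [877.02802639 171.05112723  10.        ]]
[[573.87763761 220.78341788  81.50657448]] [[573.52303515 224.8085135   82.98719315]]
yaw deg -13.86661851787018 t [688.52763474 165.99081267] res [[0.8, 0.5], [-0.2, -0.5], [-0.5, 1.2], [0.1, -1.4], [-0.2, 0.1]] pad [573.16216118 220.22002537] press pt [575.10387373 219.74070048]
```

>>> arm_command(rows=[0,0,30,0,0,15,40,10,-2,0,25,45,0,-2,0,25,45,0,-2,0,25,45,0,-2,0], newtons=20)

```text
clock: 0.72
eef_pos: [235.4, -354.0, 256.2]
eef_rot: [-3.141, 0.0, 0.126]
wrist_force: [1.4, -1.6, -0.1]
finger_gap: 47.6
```

>>> arm_command(rows=[25,45,0,-2,0,25,45,0,-2,0,25,45,0,-2,0,25,45,0,-2,0,25,45,0,-2,0])

```text
clock: 1.35
eef_pos: [360.4, -128.9, 256.4]
eef_rot: [3.142, -0.0, -0.049]
wrist_force: [-0.8, -0.8, -0.5]
finger_gap: 0.8
```

>>> arm_command(rows=[25,45,0,-2,0,25,45,0,-2,0,25,45,0,-2,0,25,45,0,-2,0,25,45,0,-2,0])

```text
clock: 1.98
eef_pos: [485.5, 96.2, 256.2]
eef_rot: [3.141, 0.0, -0.223]
wrist_force: [0.3, -1.8, 0.4]
finger_gap: 0.6
```

>>> arm_command(rows=[29,42,-20,-1,0,29,42,-30,0,0,30,41,-30,0,0,0,0,-40,0,0,0,0,-20,0,0])

```text
clock: 2.6
eef_pos: [572.0, 219.6, 113.3]
eef_rot: [3.139, 0.003, -0.239]
wrist_force: [-0.6, -0.7, 0.2]
finger_gap: 0.7
```

Run:
```python
from h import *
b=shot('side','s1');a=shot('top','t1')
s=manip.read_state();print(s['eef_pos'],s['eef_rot'],s['joints'],s['wrist_force'])
o=np.zeros((600,800,3),np.uint8);o[:,:400]=cv2.resize(a['image'][95:215,165:245],(400,600),interpolation=3);o[:400,400:]=cv2.resize(b['image'][170:290,140:260],(400,400),interpolation=2);cv2.imwrite('pics/c1.png',o)
```

```text
[571.77360492 219.1867039  113.63021507] [ 3.13901989  0.00420768 -0.23915395] [ 3.06268226e-01  5.36055045e-01  1.43650720e+00 -1.80307318e-05
  1.17396228e+00  2.11622010e+00] [ 0.78615663 -1.08307154  1.33815993]
```

View pics/c1.png

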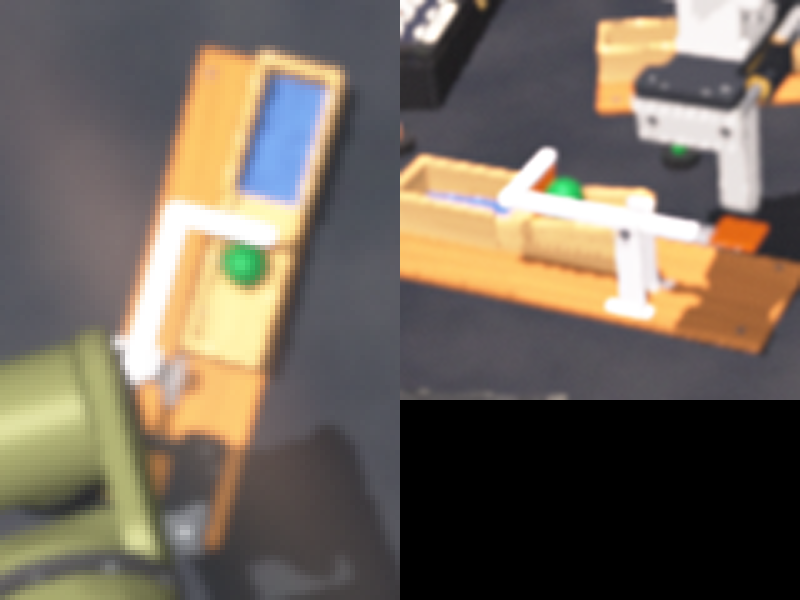

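The fingers stand over the pad (side crop: tips at (738,205), pad at (738,235)). I'll press down now.

>>> arm_command(rows=[2,2,-10,0,0,0,0,-8,0,0,0,0,-8,0,0,0,0,-5,0,0])

```text
clock: 3.2
eef_pos: [575.0, 221.5, 85.3]
eef_rot: [-3.141, -0.0, -0.239]
wrist_force: [-2.0, 0.6, 1.7]
finger_gap: 0.5
```

>>> arm_command(rows=[0,0,-8,0,0,0,0,-8,0,0,0,0,-5,0,0,0,0,0,0,0])

```text
clock: 3.7
eef_pos: [574.9, 221.5, 64.1]
eef_rot: [3.141, 0.0, -0.239]
wrist_force: [0.9, 0.7, 5.3]
finger_gap: 0.3
```

```bash
cat > look.py <<'E'
from h import *
import sys
n=sys.argv[1]
b=shot('side','s'+n);a=shot('top','t'+n)
s=manip.read_state();print(s['clock'],s['eef_pos'],s['wrist_force'])
o=np.zeros((600,800,3),np.uint8);o[:,:400]=cv2.resize(a['image'][95:215,165:245],(400,600),interpolation=3);o[:400,400:]=cv2.resize(b['image'][180:300,125:265],(400,343),interpolation=2)[:400] if 0 else cv2.resize(b['image'][170:290,125:265],(400,400),interpolation=2);cv2.imwrite(f'pics/c{n}.png',o)
g=cv2.inRange(cv2.cvtColor(a['image'],cv2.COLOR_BGR2HSV),(55,120,30),(85,255,200));k,l,st,ce=cv2.connectedComponentsWithStats(g)
for i in range(1,k):
    if 8<st[i,4]<300:
        p=onz(a,[ce[i]],35)[0]; d=p[:2]-[688.5,166]; y=np.radians(-13.87)
        print('green',ce[i].round(1),p.round(1),'disp',d@[np.cos(y),np.sin(y)],d@[-np.sin(y),np.cos(y)])
E
python3 look.py 2
```

```text
3.8 [574.9095197  221.48878145  64.51708724] [-0.44195843 -0.81532447  4.04635577]
green [221.4 119.6] [816.  110.7  35. ] disp 137.0320337179166 -23.08996052907836
```

View pics/c2.png

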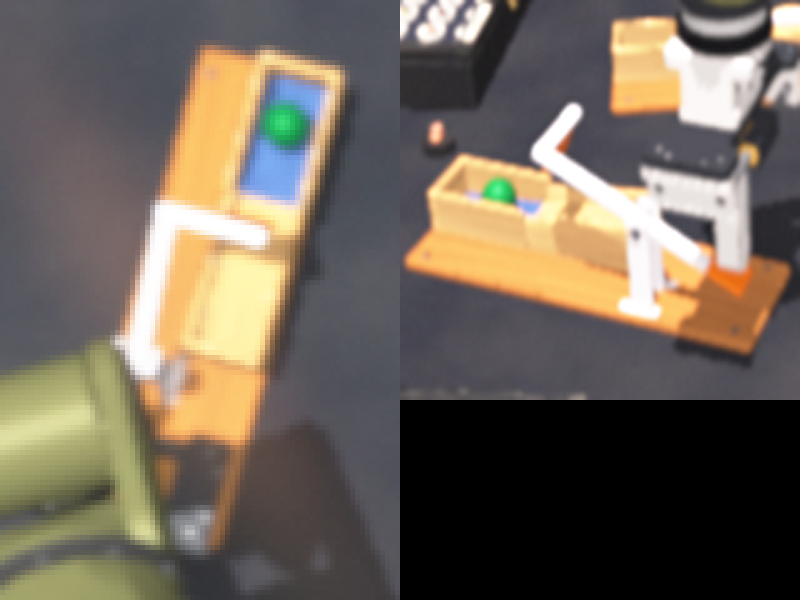

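The lever is down and the gate is up. The ball is already in the tray, at about (285,125) in the top crop, so I'll hold about a second for it to settle and then check.

>>> arm_command(rows=[0,0,0,0,0,0,0,0,0,0,0,0,0,0,0,0,0,0,0,0,0,0,0,0,0])

```text
clock: 4.42
eef_pos: [575.0, 221.5, 64.4]
eef_rot: [-3.142, 0.0, -0.239]
wrist_force: [-0.9, -0.0, 4.2]
finger_gap: 0.5
```

>>> arm_command(rows=[0,0,0,0,0,0,0,0,0,0,0,0,0,0,0,0,0,0,0,0,0,0,0,0,0])

```text
clock: 5.05
eef_pos: [575.0, 221.5, 64.4]
eef_rot: [3.142, 0.0, -0.239]
wrist_force: [-1.7, 0.8, 4.5]
finger_gap: 0.6
```

```bash
python3 look.py 3
```

```text
5.15 [574.99640724 221.45692484  64.4541428 ] [-0.81882653  0.31822116  4.14251775]
green [223.2 114.5] [833.6 105.1  35. ] disp 155.47644133483448 -24.386747762515622
```

The ball rests at x≈155, y≈-24 of the dispenser. I'll raise gently so the lever comes back up, then move clear.

>>> arm_command(rows=[0,0,6,0,0,0,0,6,0,0,0,0,6,0,0,0,0,6,0,0,0,0,6,0,0])

```text
clock: 5.78
eef_pos: [575.3, 221.4, 95.0]
eef_rot: [-3.141, -0.001, -0.239]
wrist_force: [1.4, -1.4, 1.4]
finger_gap: 0.6
```

>>> arm_command(rows=[0,0,8,0,0,0,0,30,0,0,0,0,50,0,0,0,0,50,0,0,-25,-40,0,0,0])

```text
clock: 6.4
eef_pos: [551.6, 182.4, 236.5]
eef_rot: [-3.138, -0.007, -0.237]
wrist_force: [0.5, -0.8, -0.9]
finger_gap: 0.4
```

>>> arm_command(rows=[-25,-40,0,0,0,-25,-45,0,0,0,-25,-45,0,0,0,-25,-45,0,0,0,0,0,0,0,0])

```text
clock: 7.02
eef_pos: [449.1, 4.4, 233.1]
eef_rot: [3.141, -0.001, -0.243]
wrist_force: [-0.3, 0.0, -0.1]
finger_gap: 0.5
```

>>> arm_command(rows=[-25,-45,0,0,0,-25,-45,0,0,0,-25,-45,0,0,0,-25,-45,0,0,0,0,0,0,0,0])

```text
clock: 7.65
eef_pos: [349.4, -175.3, 232.7]
eef_rot: [3.141, -0.0, -0.243]
wrist_force: [-1.0, -0.2, -0.2]
finger_gap: 0.3
```

```bash
python3 look.py 4
python3 - <<'E'
from h import *
a=dict(np.load('pics/t4.npz'));b=dict(np.load('pics/s4.npz'))
o=np.hstack([cv2.resize(a['image'][80:270,165:335],(400,447)),cv2.resize(b['image'][150:290,120:320],(400,280),interpolation=2).repeat(1,0) if 0 else cv2.resize(b['image'][150:290,120:320],(400,447))]);cv2.imwrite('pics/f4.png',o)
E
```

```text
7.75 [ 350.46749819 -173.33715438  232.605965  ] [-0.08331599  0.34301286 -0.08900466]
green [223.2 114.5] [833.6 105.   35. ] disp 155.4612779112399 -24.428961650369633
```

View pics/f4.png

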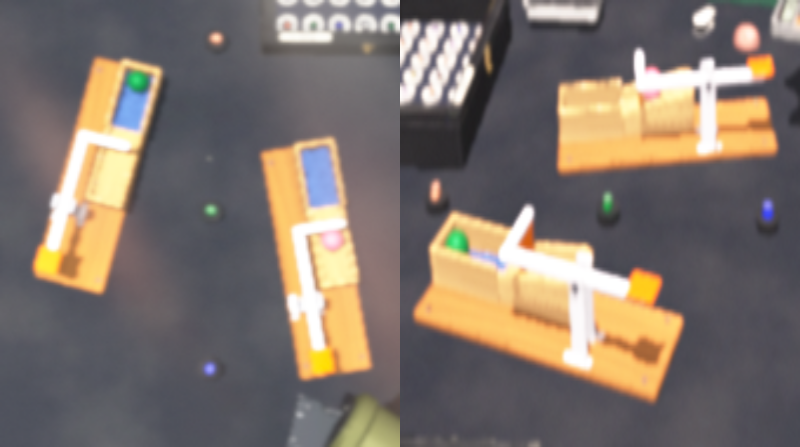

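The green ball is in its tray at (138,80), the lever looks level again and the pink ball is still behind its gate at (332,240). I'll compare the lever with the first picture in numbers, then hand in.

Run:
```python
from h import *
for n,(y0,y1,x0,x1) in(('s',(205,285,170,270)),('t',(130,215,170,245))):
    p,q=[np.load(f'pics/{n}{k}.npz')['image'].astype(int) for k in(0,4)]
    d=abs(p-q).max(2)[y0:y1,x0:x1]>50; ys,xs=np.where(d)
    print(n,d.sum(),sorted(set(zip((xs+x0).tolist(),(ys+y0).tolist())))[:40])
print(manip.sign_off())
```

```text
s 58 [(184, 226), (184, 227), (185, 225), (185, 226), (185, 227), (185, 228), (186, 224), (186, 225), (186, 226), (186, 227), (186, 228), (187, 223), (187, 224), (187, 225), (187, 226), (187, 227), (187, 228), (188, 223), (188, 224), (188, 225), (188, 226), (188, 227), (188, 228), (189, 223), (189, 224), (189, 225), (189, 226), (189, 227), (189, 228), (190, 223), (190, 224), (190, 225), (190, 226), (190, 227), (190, 228), (191, 224), (191, 225), (191, 226), (191, 227), (191, 228)]
t 87 [(209, 145), (209, 146), (209, 147), (209, 148), (209, 149), (210, 144), (210, 145), (210, 146), (210, 147), (210, 148), (210, 149), (210, 150), (211, 143), (211, 144), (211, 145), (211, 146), (211, 147), (211, 148), (211, 149), (211, 150), (211, 151), (212, 143), (212, 144), (212, 145), (212, 146), (212, 147), (212, 148), (212, 149), (212, 150), (212, 151), (212, 152), (213, 143), (213, 144), (213, 145), (213, 146), (213, 147), (213, 148), (213, 149), (213, 150), (213, 151)]
the job is handed in; nothing more can be done
None
```

The dark green ball is in its catch tray and its gate is shut again; I handed the job in after about 8 s of the 32 s allowed. With closed fingertips I pressed the green dispenser's pad down about 31 mm (about 4 N at the wrist). I held it there for about 1.4 s, until the ball had settled, then let the lever rise and moved the arm clear.

- **Ball:** it rests at about x=155, y=-24 mm of its dispenser, and had not moved between the last two pictures.
- **Lever and gate:** in the lever and gate region of both views, I printed the first 40 changed pixels of each. All of them lie where the ball used to be, so the lever is back in its starting position.
- **Pink ball and bystanders:** in the last picture the pink ball is still behind its gate and the nearby jars look undisturbed. I checked these by eye only; the olive-grey stone was outside that picture.

No check failed. The two views disagreed by 4 mm on the pad's sideways position. I pressed close to the top view's estimate, and the pad went down cleanly.

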